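Make up a kit: two rollers from the rotary feeder and one bolt

ROBOT

A 7-joint arm with a two-finger parallel gripper is mounted at the origin on the work surface. World frame = base frame: x ahead of the robot, y to its left, z up, the work surface at z = 0. Lengths are in m, angles in rad, forces in N, time in s.
With the tool pointing down it reaches from about 0.4 to 0.9 m from the base axis. Payload 5.6 kg.
Tool frame: the origin (TCP) lies midway between the tips of the shut fingers; the grasp point (between the pads) lies 19 mm behind it (arm.grip_depth is the distance from the TCP to the grasp point, in m); z points along the fingers, y is the direction in which the jaws open and shut (so a half turn about z gives the same grasp; the last joint's range is limited). The gripper opens to 92 mm and grips with 3 to 60 N. Pads are 20 mm wide; open, the fingers measure 128 mm over their backs; the gripper's body (75 mm by 189 mm) begins 69 mm behind the grasp point.
Start: joints at [-1.289, 0.468, -0.012, 1.603, 0.006, 1.071, -0.056], TCP at [0.207, 0.616, 0.215] pointing down, gripper open.
Joint ranges: [-2.53, 2.53], [-0.31, 2.02], [-1.57, 1.55], [0.28, 2.44], [-1.29, 4.43], [0.15, 1.84], [-2.92, 2.92]. Speed limits (rad/s): [2.57, 2.57, 3.14, 3.14, 3.14, 3.14, 3.14].

INTERFACE

Orientations are given as [roll, pitch, yaw] about the fixed x, y, z axes, in that order (R = Rz(yaw) Ry(pitch) Rx(roll)).
In Python, from cell import telemetry, imaging, job, nets, arm gives the robot as it stands.
- The arm moves only by the tool move_arm, never from a script. Its argument "moves" is text: rows parted by semicolons, each of 4 numbers parted by spaces: the shift along the tool's x, y, z in cm, then the turn about the tool's z in rad. In form: x y z turn; .... A call has 1 to 8 rows; each row is the pose to reach, as a shift and turn from the pose commanded when the call began, along the tool's axes at that moment; what a row does not reach only later rows make up. A row lasts 1/8 s, in which the tool goes at most 62.5 mm and 10.7 degrees, less where a joint would pass 70% of its speed; a pose out of reach is approached as far as the arm can. A call with a gripper value outside its range is refused whole. "gripper" is the opening, from -1 (shut) to 1 (fully open), set as the call begins (left out, the last holds). The fingers move at their own pace and stop on an object; "newtons" is the grip in N (left out, the last holds). Time passes only in rows, so rows that repeat a pose let the fingers close. It gives the time, the measured TCP pose, the force and the opening at its end, in the units of the state.
- telemetry.observe(): the state, without advancing time (a new reading comes with each control period).
- imaging.capture(name): name is "scene" or "top" or "wrist"; returns a dict with "image" (420x560x3 uint8, blue, green, red), "fx", "fy", "cx", "cy" (pixels), "R" (3x3) and "t" (3): a world point X has camera coordinates R X + t. Camera axes: x right, y down, z forward; pixel columns grow to the right and rows downward; lengths in m; the calibration is good to about 2 mm. A picture is of the moment at which its call begins. There is no depth.
- job.close_job(): hands the job in, once; it reports no verdict.
Trained networks look in the newest picture that a camera, given by its name, has taken for a name from the list of things; names that differ only in an ending like _2 or _b are one class to them, and where a whole thing is asked for, a point or a joint stands for the part that bears it (a point fixed in the world has none). Each returns a list of dicts, best first, with "score" (0 to 1); they miss things now and then, are a little off and sometimes report something else, mostly with a low value. They report only what shows in the picture. A call takes as long as a camera call. They do not tell look-alikes from the thing itself.
- nets.spot_in(name, camera): "uv" ([column, row] in pixels, amid what is visible of it).
- nets.regions_of(name, camera): "mask" (420x560 bool, what is visible of it) and "uv" ([column, row] in pixels, amid what is visible of it).
The state is a dict: "t": time; "joints": joint angles; "joint_vel": joint speeds; "joint_torque": joint torques, N m; "tool_pos": TCP position; "eef_rot": TCP orientation; "contact_force": force on the tool from outside, world axes, zero at the start; "moment": the same for the moment, N m; "width": finger opening in m.
Only numpy, scipy, OpenCV 4.12 (cv2) and the standard library are available. Lean on these libraries where they do the work, as an engineer would, in place of code of your own. Each camera call takes 0.05 s, during which the arm holds its last target.

TASK

Make up one kit in the feeder's two-part tray: push the spokes of the handwheel round slowly, towards the tray, so that rollers drop from the drum's open side one at a time, and stop when exactly two are in the tray and the other two are still in the drum; do not touch the rollers. Then take the long bolt with its nut out of the crate of mixed parts and lay it in the empty part of the tray. Keep the other parts in the crate and leave everything else on the bench where it is.

Things in the scene. Friction and masses are not known exactly. Their poses are not given: they have to be found in the camera images.
- feeder: Rotary roller feeder with kit tray, one fixed body. Origin: centre of its base on the bench below the drum; z up, x along the drum's level axis, handwheel at the +x end, tray on the -y side. Upright plates at x = -48 and +48 mm, 70 mm wide, 145 mm high. A blue guard closes the drum's +y side (out to y = 90 mm, 185 mm high); the -y side is open, a chute leads down to the tray.
- drum_axis (a point): Centre of the drum, 130 mm above the bench, axes as the feeder's. Drum 164 mm diameter, 64 mm long, with ten open pockets 36 degrees apart between 3 mm vanes; a vane lies 18 degrees ahead of each pocket's centre. A roller rolls out over its vane onto the chute as that vane passes level: pocket centre about 72 to 84 degrees from straight up towards -y.
- drum (a joint): Drum and handwheel angle q (rad). Grows as their top moves towards the feeder's -y, the tray side. Stays where left: friction 0.25 N m, about 2.5 N at a spoke; no clicks, no stop within a turn. From straight up towards -y, roller1's pocket centre is at 45 degrees + q; those of roller2, 3, 4 follow 36, 72, 108 degrees behind.
- wheel_hub (a point): Centre of the handwheel, on the drum's axis, 90 mm to +x of the drum's centre, 130 mm up, axes as the feeder's. Six plain steel spokes, 12 mm thick, 60 degrees apart, reach 128 mm from the axis in the plane x = 0 of this frame; at q = 0 one stands straight up. The drum's end disc is 58 mm behind (-x), nothing stands beyond (+x).
- roller_tray (a point): Centre of the inner floor of the rollers' part of the aluminium kit tray, under the chute: 90 mm (x) by 120 mm (y) inside; axes as the feeder's. The tray's walls are 4 mm thick and stand 40 mm above the bench, its floor 4 mm; a cross wall parts it in two.
- bolt_tray (a point): Centre of the inner floor of the empty part of the kit tray, for the bolt: 92 mm (x) by 120 mm (y) inside, walls 36 mm above this floor; its axes are the feeder's.
- crate: Low grey open parts crate, fixed, 240 x 200 x 45 mm outside, walls and floor 5 mm; origin at the centre of its underside.
- bolt: Hex bolt with a nut run onto it, plain steel, about 150 g, lying flat in the crate, 83 mm over all: 10 mm thick head and 13 mm thick nut, both 24 mm across flats, 16 mm shank. Origin on its axis, 12 mm above what it lies on. x along the shank: head from x = -40 to -30 mm, bare shank from -30 to +22 mm, nut from +22 to +35 mm, shank end at +43 mm.
- bignut: Large hex nut lying flat in the crate, 36 mm across flats, 19 mm high; origin at its centre.
- shortbolt: Short bolt standing on its hex head in the crate: head 30 mm across flats, 12 mm high, shank 18 mm, 38 mm high in all; origin under the head.
- coupling: Plain brass tube coupling standing in the crate, 38 mm diameter, 34 mm high; origin at the centre of its underside.
- wrench: Wrench lying on the bench beyond the feeder; bystander.
- oilcan: Grey can, 56 mm diameter, 120 mm high, standing on the bench; bystander.
- greasejar: White jar with black cap, 64 mm diameter, 70 mm high, standing on the bench; bystander.
- roller1: Roller 1 (steel roller, 26 mm diameter, 46 mm long, about 120 g, lying along the drum's axis in its own pocket; origin at its centre, x along its length, the one nearest to dropping).
- roller2: Roller 2 (steel roller, 26 mm diameter, 46 mm long, about 120 g, lying along the drum's axis in its own pocket; origin at its centre, x along its length, the second to drop).
- roller3: Roller 3 (steel roller, 26 mm diameter, 46 mm long, about 120 g, lying along the drum's axis in its own pocket; origin at its centre, x along its length, third in line; stays in the drum).
- roller4: Roller 4 (steel roller, 26 mm diameter, 46 mm long, about 120 g, lying along the drum's axis in its own pocket; origin at its centre, x along its length, last in line; stays in the drum).
There are look-alikes about, which are no part of the job. What is shaped like the bolt but pink is not meant.

How it is judged:
By the outcome, as a careful person would: the job done as asked, in the order asked, and still so for the second after the job is handed in, with the robot touching nothing.
It also fails if it takes over 72 s, if anything falls off the work surface, if the arm or the gripper's body presses on something with over 40 N, if the wrist force passes 120 N, or if a joint passes its speed limit or range.

## Working session

There is one attempt and no reset: what is moved stays moved. The work goes in short steps, Python scripts to look and compute and a tool call to move; the robot and the scene stay as the last step left them, time stands still between calls to the robot, and variables do not carry over. Pictures are saved under pics/ and viewed, and the job is handed in when it is done.

Besides the shell and the picture viewer there is one more tool, called after "Call:" by a JSON object that holds its "api" and its "payload", one argument or row to a line. move_arm: Moves the arm, as the interface text tells. Its arguments: {"type":"object","properties":{"moves":{"type":"string"},"gripper":{"type":"number"},"newtons":{"type":"number"}},"required":["moves"]}

```bash
ls; mkdir -p pics
cat > h.py <<'E'
import numpy as np, cv2
from cell import telemetry, imaging, job, nets, arm
def cap(n, out=None):
    c=imaging.capture(n)
    if out: cv2.imwrite('pics/'+out,c['image'])
    return c
def ray(c,uv):
    R=np.array(c['R']);t=np.array(c['t'])
    d=np.array([(uv[0]-c['cx'])/c['fx'],(uv[1]-c['cy'])/c['fy'],1.])
    o=-R.T@t; return o,R.T@d
def atz(c,uv,z):
    o,d=ray(c,uv); return o+d*(z-o[2])/d[2]
def proj(c,X):
    p=np.array(c['R'])@np.asarray(X,float)+np.array(c['t']); return np.array([c['fx']*p[0]/p[2]+c['cx'],c['fy']*p[1]/p[2]+c['cy']])
E
python3 - <<'E'
from h import *
s=telemetry.observe(); print({k:np.round(v,3) for k,v in s.items()})
ims=[]
for n in ['scene','top','wrist']:
    c=cap(n,n+'0.png'); print(n,c['fx'],c['cx'],c['cy'],np.round(c['R'],3).tolist(),np.round(c['t'],3))
    for o in ['feeder','crate','bolt','drum','wheel_hub','oilcan','greasejar','wrench','roller_tray','bignut','shortbolt','coupling','roller1']:
        try: print(o,[(np.round(r['uv']).tolist(),round(float(r['score']),2)) for r in nets.spot_in(o,n)[:4]])
        except Exception as e: print(o,e)
E
```

```text
pics
{'t': np.float64(0.0), 'joints': array([-1.289,  0.468, -0.012,  1.604,  0.006,  1.071, -0.056]), 'joint_vel': array([ 0.   , -0.002, -0.   , -0.001, -0.001,  0.   , -0.   ]), 'joint_torque': array([ 0.0000e+00, -5.2058e+01, -1.2000e-02, -2.4374e+01, -5.7000e-02,
        1.7000e-02,  0.0000e+00]), 'tool_pos': array([0.207, 0.615, 0.214]), 'eef_rot': array([-3.14 ,  0.   ,  2.817]), 'contact_force': array([-0.674, -0.131,  0.256]), 'moment': array([ 0.017,  0.008, -0.003]), 'width': np.float64(0.092)}
scene 495.7785367542424 283.15916328317593 212.54987641417307 [[-0.875, 0.483, -0.019], [0.331, 0.57, -0.752], [-0.353, -0.665, -0.659]] [ 0.5   -0.042  1.64 ]
feeder [([270.0, 242.0], 0.91)]
crate [([359.0, 332.0], 0.74), ([282.0, 210.0], 0.2)]
bolt [([289.0, 378.0], 0.7), ([330.0, 332.0], 0.62)]
drum [([260.0, 220.0], 0.71), ([282.0, 214.0], 0.24)]
wheel_hub [([266.0, 240.0], 0.74)]
oilcan [([247.0, 317.0], 0.59)]
greasejar [([284.0, 161.0], 0.96)]
wrench [([224.0, 266.0], 0.7)]
roller_tray [([270.0, 243.0], 0.93)]
bignut [([385.0, 339.0], 0.68)]
shortbolt []
coupling [([367.0, 30
[... 465 characters left out ...]
.0], 0.73), ([267.0, 194.0], 0.25)]
wrench [([302.0, 143.0], 0.57)]
roller_tray [([348.0, 212.0], 0.84), ([145.0, 231.0], 0.7)]
bignut [([178.0, 193.0], 0.61), ([144.0, 230.0], 0.58), ([347.0, 212.0], 0.29)]
shortbolt [([147.0, 192.0], 0.69)]
coupling [([176.0, 228.0], 0.53)]
roller1 [([312.0, 188.0], 0.59), ([276.0, 188.0], 0.55), ([294.0, 188.0], 0.46)]
wrist 325.7941341363321 283.74326906758563 211.38329275780657 [[0.318, 0.948, 0.001], [0.913, -0.306, 0.27], [0.256, -0.085, -0.963]] [-0.652 -0.03   0.39 ]
feeder []
crate [([176.0, 394.0], 0.79)]
bolt []
drum []
wheel_hub []
oilcan []
greasejar []
wrench []
roller_tray []
bignut [([177.0, 408.0], 0.67)]
shortbolt []
coupling []
roller1 []
```

Run:
```python
import cv2
for n in ['scene','top']:
    i=cv2.imread(f'pics/{n}0.png'); cv2.imwrite(f'pics/{n}0b.png',cv2.resize(i,(800,600),interpolation=cv2.INTER_CUBIC))
```

```text
(no output)
```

View pics/scene0b.png

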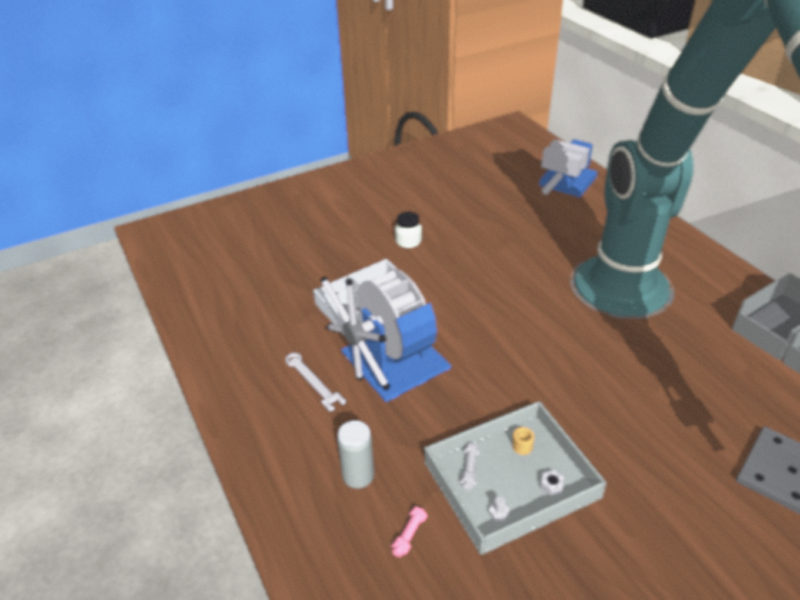

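View pics/top0b.png

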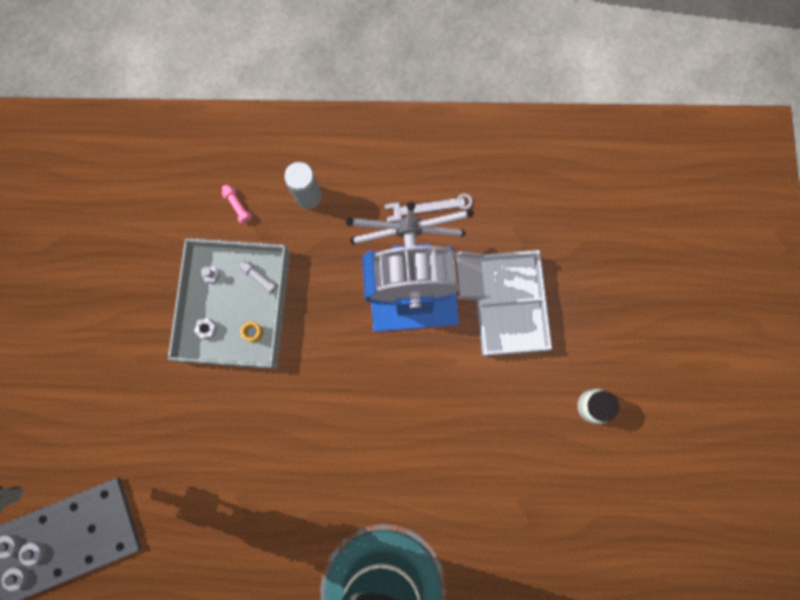

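View pics/wrist0.png

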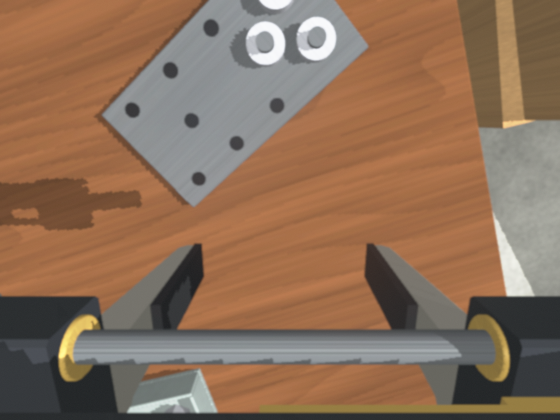

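Run:
```python
import cv2
i=cv2.imread('pics/top0.png')
def crop(i,x0,y0,w,h,s,out):
    c=cv2.resize(i[y0:y0+h,x0:x0+w],None,fx=s,fy=s,interpolation=cv2.INTER_CUBIC)
    for k in range(0,w,20):
        cv2.putText(c,str(x0+k),(k*s,10),0,.35,(0,255,255),1); cv2.line(c,(k*s,12),(k*s,18),(0,255,255),1)
    for k in range(0,h,20):
        cv2.putText(c,str(y0+k),(0,k*s+4),0,.35,(0,255,255),1)
    cv2.imwrite(out,c)
crop(i,235,125,160,130,5,'pics/topf.png')
crop(i,115,120,130,140,4,'pics/topc.png')
crop(cv2.imread('pics/scene0.png'),210,170,115,115,5,'pics/scf.png')
crop(cv2.imread('pics/scene0.png'),260,270,170,125,4,'pics/scc.png')
```

```text
(no output)
```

View pics/topf.png

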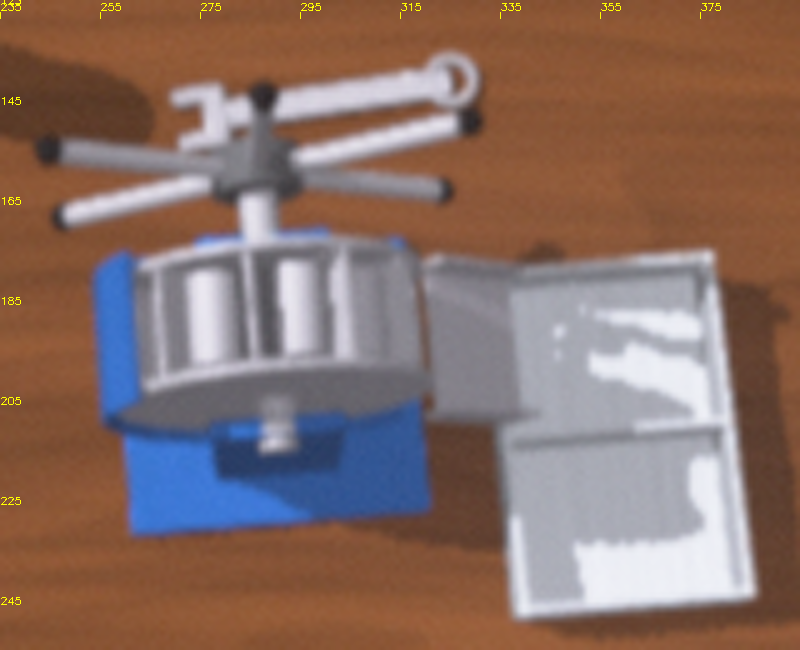

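View pics/scf.png

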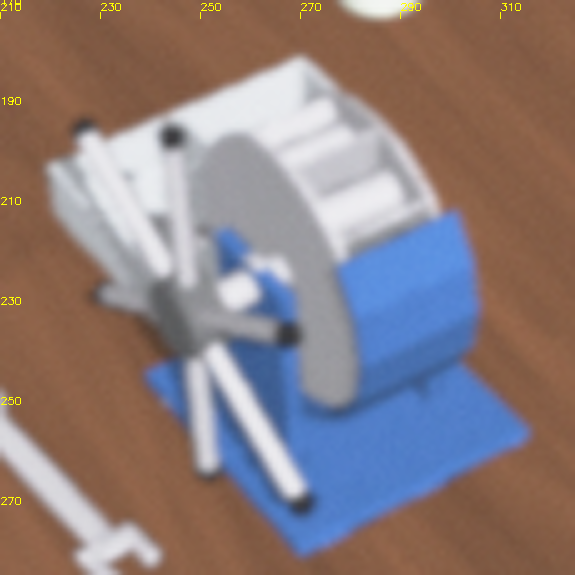

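View pics/topc.png

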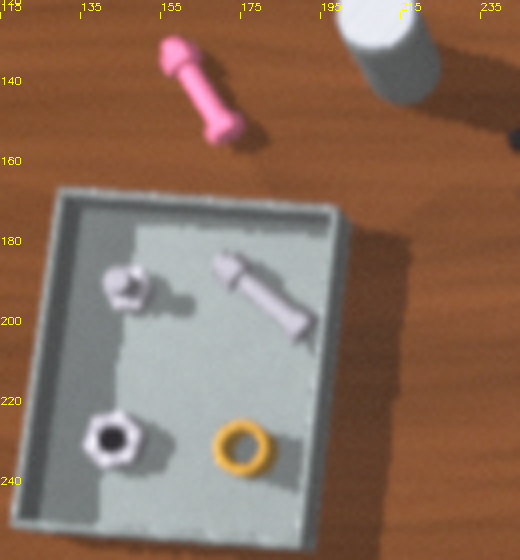

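View pics/scc.png

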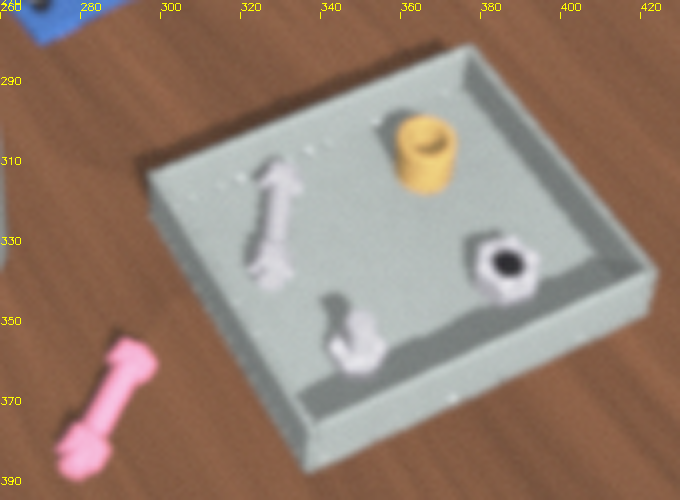

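```bash
cat >> h.py <<'E'
def tips(p,r=0.124):
    x,y,yaw,q=p
    ex=np.array([np.cos(yaw),np.sin(yaw),0]);ey=np.array([-np.sin(yaw),np.cos(yaw),0]);ez=np.array([0,0,1.])
    h=np.array([x,y,0.130])
    return h,[h+r*(np.cos(a)*ez-np.sin(a)*ey) for a in q+np.radians(60)*np.arange(6)]
E
python3 - <<'E'
from h import *
from scipy.optimize import least_squares, linear_sum_assignment
ct=imaging.capture('top');cs=imaging.capture('scene')
T=np.array([(287.8,144.5),(244.5,155),(247,168.3),(329,149),(324,163)],float)
S=np.array([(227,195),(244,197),(229.5,229),(267.5,236.5),(251.5,263),(270.5,270)],float)
def res(p,full=False):
    h,P=tips(p); out=[]
    for c,O in((ct,T),(cs,S)):
        Q=np.array([proj(c,X) for X in P]); D=np.linalg.norm(O[:,None]-Q[None],axis=2)
        a,b=linear_sum_assignment(D); out.append((Q[b]-O[a]).ravel())
    return np.concatenate(out)
h0=atz(ct,(286,158),0.13);print(h0)
best=None
for q in np.radians(range(-30,30,10)):
  for yaw in np.radians([-10,0,10]):
    r=least_squares(res,[h0[0],h0[1],yaw,q],loss='soft_l1')
    if best is None or r.cost<best.cost: best=r
p=best.x;print(best.cost,p[:2],np.degrees(p[2:]));print(np.round(best.fun.reshape(-1,2),1).tolist())
np.save('wheel.npy',p)
print(np.round(tips(p)[1],3))
# triangulate rollers / roller pocket angle: drum centre
yaw=p[2];ex=np.array([np.cos(yaw),np.sin(yaw),0]);ey=np.array([-np.sin(yaw),np.cos(yaw),0])
dc=np.array([p[0],p[1],.13])-0.09*ex
for q in [p[3]+k*np.radians(60) for k in (-1,0,1)]:
    for i in range(4):
        a=np.radians(45-36*i)+q
        X=dc+0.06*(np.cos(a)*np.array([0,0,1])-np.sin(a)*ey)
        print(round(np.degrees(q)),i+1,round(np.degrees(a)),proj(ct,X).round(),proj(cs,X).round())
# tray corners at z=.04 from top
for uv in [(377,176),(384.5,243.5),(338.5,247),(334,211)]: 
    X=atz(ct,uv,0.04); print(uv,X.round(3),[round(float((X-dc)@e),3) for e in(ex,ey)])
for uv in [(261,231),(321,226.5)]:
    X=atz(ct,uv,0.006); print('base',X.round(3),[round(float((X-dc)@e),3) for e in(ex,ey)])
E
```

```text
[ 0.66132461 -0.03757299  0.13      ]
4.807553360254085 [ 0.65706409 -0.039238  ] [5.52240178 1.83782885]
[[0.3, -0.4], [-0.4, 0.4], [0.1, 0.6], [1.2, 0.2], [0.5, 0.3], [-1.1, 0.4], [-0.3, -0.3], [1.0, -0.3], [0.4, 0.9], [-0.2, 1.7], [0.0, 1.7]]
[[ 0.657 -0.043  0.254]
 [ 0.668 -0.148  0.189]
 [ 0.667 -0.144  0.065]
 [ 0.657 -0.035  0.006]
 [ 0.647  0.07   0.071]
 [ 0.647  0.066  0.195]]
-58 1 -13 [284. 188.] [277. 207.]
-58 2 -49 [271. 191.] [284. 218.]
-58 3 -85 [266. 194.] [287. 230.]
-58 4 -121 [270. 197.] [286. 238.]
2 1 47 [307. 188.] [266. 200.]
2 2 11 [294. 187.] [272. 202.]
2 3 -25 [279. 189.] [280. 210.]
2 4 -61 [269. 192.] [286. 222.]
62 1 107 [311. 193.] [264. 213.]
62 2 71 [312. 190.] [264. 204.]
62 3 35 [303. 188.] [268. 200.]
62 4 -1 [289. 188.] [275. 204.]
(377, 176) [ 0.639 -0.294  0.04 ] [0.048, -0.252]
(384.5, 243.5) [ 0.449 -0.31   0.04 ] [-0.143, -0.249]
(338.5, 247) [ 0.438 -0.184  0.04 ] [-0.142, -0.123]
(334, 211) [ 0.538 -0.172  0.04 ] [-0.042, -0.121]
base [0.483 0.031 0.006] [-0.076, 0.087]
base [ 0.498 -0.139  0.006] [-0.078, -0.084]
```

```bash
cat >> h.py <<'E'
W=np.load('wheel.npy') if __import__('os').path.exists('wheel.npy') else None
def F2W(x,y,z):  # feeder frame origin below drum -> world
    yaw=W[2];ex=np.array([np.cos(yaw),np.sin(yaw),0]);ey=np.array([-np.sin(yaw),np.cos(yaw),0])
    return np.array([W[0],W[1],0])+(x-0.09)*ex+y*ey+np.array([0,0,z])
def W2F(X):
    yaw=W[2];ex=np.array([np.cos(yaw),np.sin(yaw),0]);ey=np.array([-np.sin(yaw),np.cos(yaw),0])
    d=np.asarray(X)-np.array([W[0],W[1],0]); return np.array([d@ex+.09,d@ey,X[2]])
def toolmove(X,yaw=None):
    from scipy.spatial.transform import Rotation as Ro
    s=telemetry.observe(); R=Ro.from_euler('xyz',s['eef_rot']).as_matrix()
    d=R.T@(np.asarray(X)-s['tool_pos'])*100
    y0=np.arctan2(R[1,0],R[0,0]); t=0
    if yaw is not None: t=-(((yaw-y0)+np.pi)%(2*np.pi)-np.pi)
    return d.round(2),round(t,3)
E
python3 - <<'E'
from h import *
print(toolmove(F2W(.09,.055,.31),W[2]+np.pi/2))
E
```

```text
(array([-61.27, -42.73,  -9.54]), np.float64(1.15))
```

Call:
{"api": "move_arm", "payload": {
  "moves": "-2.5 -1.7 -2 0; -6.5 -4.5 -4.5 0.1; -10.5 -7.3 -7 0.25; -15 -10.4 -9.5 0.4; -19.5 -13.6 -9.5 0.55; -24 -16.7 -9.5 0.7; -28.5 -19.9 -9.5 0.85; -33 -23 -9.5 1.0",
  "gripper": -1,
  "newtons": 20
}}

```text
t: 3.2
tool_pos: [0.4477, 0.2912, 0.31]
eef_rot: [3.141, -0.001, 1.812]
contact_force: [0.5, -0.5, -0.1]
width: 0.0138
```

Run:
```python
from h import *
s=telemetry.observe(); print(s['t'],s['joints'].round(2),s['contact_force'].round(2),s['width'])
print(toolmove(F2W(.09,.055,.31),W[2]+np.pi/2))
```

```text
3.2 [-0.92  0.18  0.32  1.79 -0.06  1.18 -0.34] [ 0.46 -0.47 -0.09] 0.01384614674055056
(array([-3.164e+01,  1.324e+01, -1.000e-02]), np.float64(0.145))
```

Call:
{"api": "move_arm", "payload": {
  "moves": "-4 1.7 0 0.03; -9 3.8 0 0.06; -14 5.9 0 0.1; -19 8 0 0.145; -24 10.1 0 0.145; -28.5 12 0 0.145; -31.6 13.2 0 0.145; -31.6 13.2 0 0.145"
}}

```text
t: 4.2
tool_pos: [0.6524, 0.015, 0.3092]
eef_rot: [-3.141, 0.002, 1.667]
contact_force: [-0.2, -0.1, -0.2]
width: 0.0007
```

Run:
```python
from h import *
s=telemetry.observe(); print(s['t'],s['joints'].round(2),s['contact_force'].round(2),s['width'],W2F(s['tool_pos']).round(4))
print(toolmove(F2W(.09,.045,.20),W[2]+np.pi/2))
c=cap('scene','scene1.png');w=cap('wrist','wrist1.png')
i=c['image'][150:290,190:350];cv2.imwrite('pics/s1.png',cv2.resize(i,None,fx=5,fy=5,interpolation=cv2.INTER_CUBIC)[:600,:800])
```

```text
4.2 [-0.44  0.42  0.51  1.51 -0.21  1.26  0.19] [-0.15 -0.15 -0.23] 0.0006868796745747803 [0.0906 0.0544 0.3092]
(array([-0.92, -0.05, 10.93]), np.float64(-0.0))
```

View pics/s1.png

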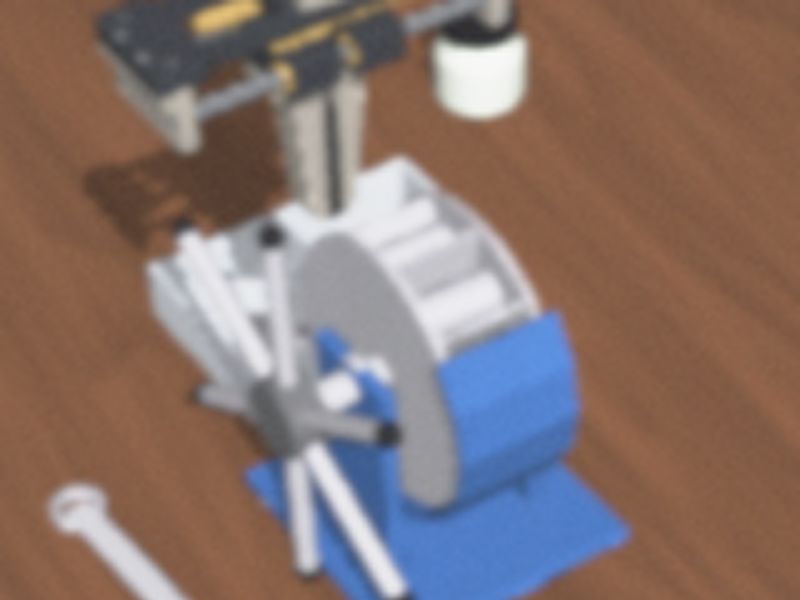

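View pics/wrist1.png

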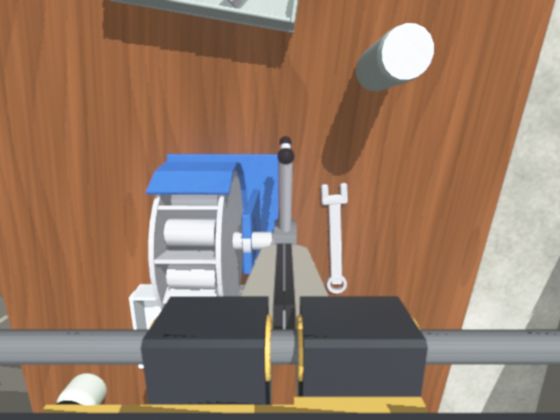

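Run:
```python
from h import *
c=imaging.capture('scene'); s=telemetry.observe(); print(proj(c,s['tool_pos']))
c=imaging.capture('wrist'); print(proj(c,s['tool_pos']),[proj(c,X).round().tolist() for X in tips(W)[1]])
```

```text
[255.64318608 192.46661657]
[284.17682811 263.6163709 ] [[284.0, 308.0], [283.0, 362.0], [283.0, 297.0], [284.0, 212.0], [284.0, 144.0], [285.0, 159.0]]
```

Call:
{"api": "move_arm", "payload": {
  "moves": "-0.5 0 3 0; -0.9 0 7 0; -0.9 0 10.5 0; -0.9 0 10.9 0; -1.5 0 10.9 0; -2 0 10.9 0; -2.5 0 10.9 0; -3 0 10.9 0"
}}

```text
t: 5.4
tool_pos: [0.6551, -0.012, 0.2013]
eef_rot: [3.14, -0.0, 1.671]
contact_force: [0.4, -0.3, 0.2]
width: 0.0007
```

Call:
{"api": "move_arm", "payload": {
  "moves": "-0.3 0 0 0; -0.6 0 0 0; -0.9 0 0 0; -1.2 0 0 0; -1.5 0 0 0; -1.8 0 0 0; -2.1 0 0 0; -2.4 0 0 0"
}}

```text
t: 6.4
tool_pos: [0.6571, -0.0348, 0.2004]
eef_rot: [-3.141, -0.001, 1.672]
contact_force: [0.1, 4.0, -0.5]
width: 0.0002
```

```bash
cat >> h.py <<'E'
def qfit(q0,extra=None):
    pass
E
python3 - <<'E'
from h import *
s=telemetry.observe(); print(s['t'],s['joints'].round(2),s['contact_force'].round(2),W2F(s['tool_pos']).round(4))
c=cap('scene','scene2.png')
i=c['image'][170:290,190:350];cv2.imwrite('pics/s2.png',cv2.resize(i,None,fx=5,fy=5,interpolation=cv2.INTER_CUBIC))
E
```

```text
6.4 [-0.34  0.52  0.49  1.62 -0.27  1.07  0.32] [ 0.11  3.97 -0.45] [0.0905 0.0044 0.2004]
```

View pics/s2.png

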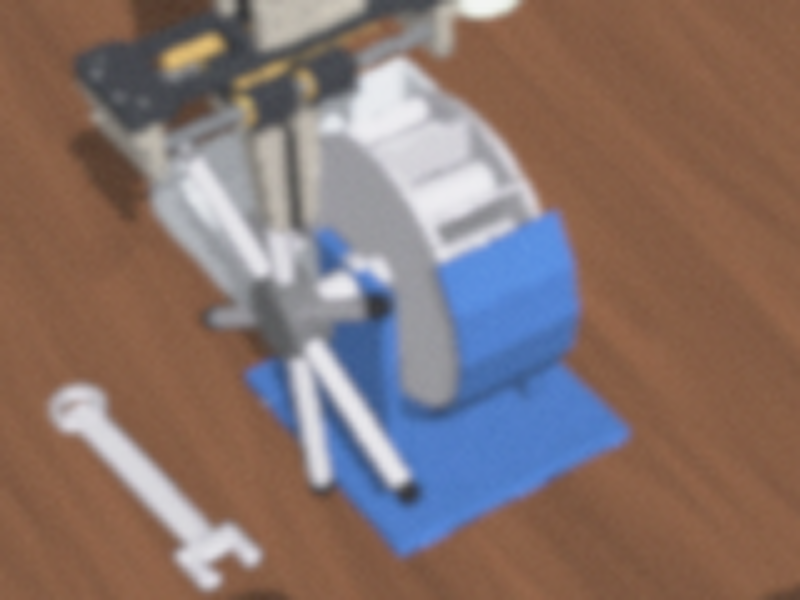

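Call:
{"api": "move_arm", "payload": {
  "moves": "-0.3 0 0 0; -0.6 0 0 0; -0.9 0 0 0; -1.2 0 0 0; -1.5 0 0 0; -1.8 0 0 0; -2.1 0 0 0; -2.4 0 0 0"
}}

```text
t: 7.45
tool_pos: [0.6597, -0.0597, 0.2008]
eef_rot: [3.141, 0.0, 1.672]
contact_force: [0.3, 3.2, 0.0]
width: 0.0008
```

Call:
{"api": "move_arm", "payload": {
  "moves": "-0.3 0 0 0; -0.6 0 0 0; -0.9 0 0 0; -1.2 0 0 0; -1.5 0 0 0; -1.8 0 0 0; -2.1 0 0 0; -2.4 0 0 0"
}}

```text
t: 8.45
tool_pos: [0.6621, -0.0833, 0.2006]
eef_rot: [3.142, 0.0, 1.672]
contact_force: [-0.9, 3.4, 0.6]
width: 0.0007
```

Run:
```python
from h import *
s=telemetry.observe(); print(s['t'],s['joints'].round(2),s['contact_force'].round(2),W2F(s['tool_pos']).round(4))
c=cap('scene','scene3.png');t=cap('top','top3.png')
a=cv2.resize(c['image'][180:290,210:310],None,fx=4,fy=4,interpolation=cv2.INTER_CUBIC)
b=cv2.resize(t['image'][140:250,295:395],None,fx=4,fy=4,interpolation=cv2.INTER_CUBIC)
cv2.imwrite('pics/s3.png',np.hstack([a,b]))
```

```text
8.45 [-0.27  0.54  0.49  1.6  -0.28  1.08  0.4 ] [-0.88  3.39  0.64] [ 0.0907 -0.0444  0.2006]
```

View pics/s3.png

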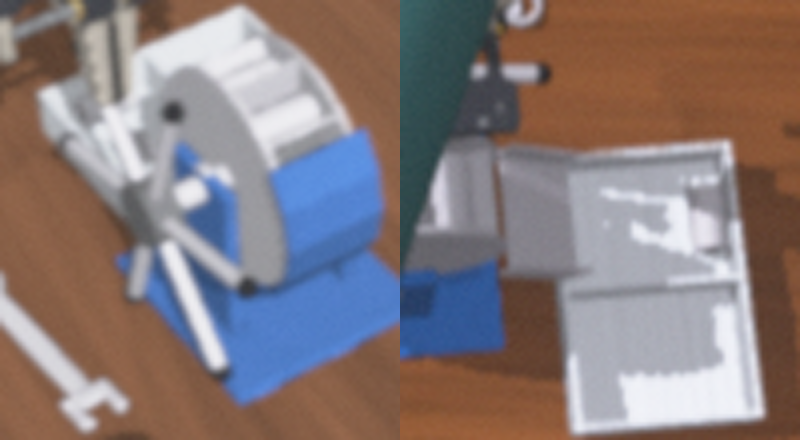

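Call:
{"api": "move_arm", "payload": {
  "moves": "0.6 0 0 0; 0.6 0 -4 0; 0.6 0 -9 0; 4 0 -9 0; 8 0 -9 0; 10.6 0 -9 0; 10.6 0 -5 0; 10.6 0 0 0"
}}

```text
t: 9.55
tool_pos: [0.6524, 0.0223, 0.201]
eef_rot: [3.138, 0.001, 1.673]
contact_force: [-0.4, 0.2, -0.2]
width: 0.0002
```

```bash
cat >> h.py <<'E'
def qfit(c,obs,q0):
    from scipy.optimize import least_squares
    def r(p):
        Q=np.array([proj(c,X) for X in tips([*W[:3],p[0]])[1]])
        return [np.linalg.norm(Q-o,axis=1).min() for o in np.array(obs,float)]
    s=least_squares(r,[q0],diff_step=1e-4); return np.degrees(s.x[0]),np.round(s.fun,1)
E
python3 - <<'E'
from h import *
s=telemetry.observe(); print(s['t'],s['contact_force'].round(2),W2F(s['tool_pos']).round(4))
c=cap('scene','scene4.png');t=cap('top','top4.png')
print(qfit(c,[(253.5,208),(272,251.8),(265,271.8)],np.radians(41)))
a=cv2.resize(c['image'][180:290,210:310],None,fx=4,fy=4,interpolation=cv2.INTER_CUBIC)
b=cv2.resize(t['image'][140:250,295:395],None,fx=4,fy=4,interpolation=cv2.INTER_CUBIC)
cv2.imwrite('pics/s4.png',np.hstack([a,b]))
E
```

```text
9.55 [-0.35  0.24 -0.19] [0.0913 0.0617 0.201 ]
(np.float64(41.2552230534339), array([0.7, 0.9, 2.4]))
```

View pics/s4.png

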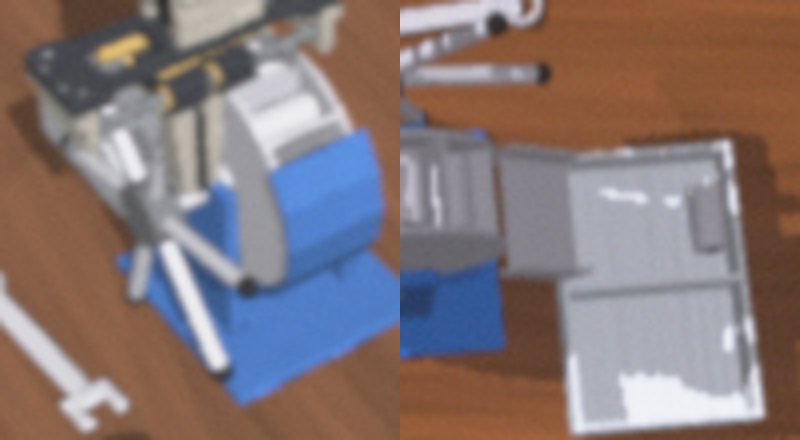

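Call:
{"api": "move_arm", "payload": {
  "moves": "-0.6 0 0 0; -1.1 0 0 0; -1.5 0 0 0; -1.8 0 0 0; -2.1 0 0 0; -2.4 0 0 0; -2.7 0 0 0; -3 0 0 0"
}}

```text
t: 10.65
tool_pos: [0.6543, -0.0078, 0.2005]
eef_rot: [-3.141, 0.0, 1.672]
contact_force: [-0.2, 2.0, 2.1]
width: 0.0006
```

Call:
{"api": "move_arm", "payload": {
  "moves": "-0.3 0 0 0; -0.6 0 0 0; -0.9 0 0 0; -1.2 0 0 0; -1.5 0 0 0; -1.8 0 0 0; -2.1 0 0 0; -2.4 0 0 0"
}}

```text
t: 11.65
tool_pos: [0.6567, -0.0314, 0.2006]
eef_rot: [-3.142, -0.0, 1.672]
contact_force: [-1.6, 2.7, 1.8]
width: 0.0006
```

Call:
{"api": "move_arm", "payload": {
  "moves": "-0.3 0 0 0; -0.6 0 0 0; -0.9 0 0 0; -1.2 0 0 0; -1.4 0 0 0"
}}

```text
t: 12.28
tool_pos: [0.658, -0.0452, 0.2003]
eef_rot: [-3.141, -0.0, 1.672]
contact_force: [-0.7, 2.7, -0.2]
width: 0.0004
```

Run:
```python
from h import *
s=telemetry.observe(); print(s['t'],s['contact_force'].round(2),W2F(s['tool_pos']).round(4))
c=cap('scene','scene5.png');t=cap('top','top5.png')
a=cv2.resize(c['image'][180:290,210:310],None,fx=4,fy=4,interpolation=cv2.INTER_CUBIC)
b=cv2.resize(t['image'][140:250,295:395],None,fx=4,fy=4,interpolation=cv2.INTER_CUBIC)
cv2.imwrite('pics/s5.png',np.hstack([a,b]))
```

```text
12.275 [-0.7   2.69 -0.16] [ 0.0904 -0.0061  0.2003]
```

View pics/s5.png

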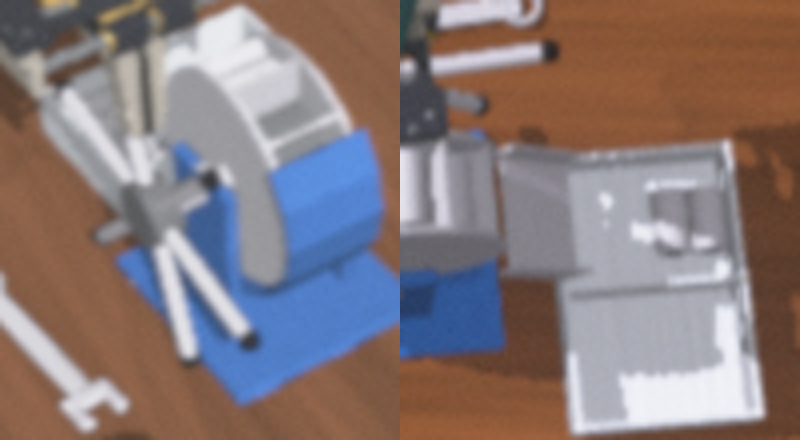

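Call:
{"api": "move_arm", "payload": {
  "moves": "0.5 0 0 0; 1 0 0 0; 1 0 -5 0; 1 0 -10 0; 1 0 -12 0"
}}

```text
t: 13.0
tool_pos: [0.6584, -0.036, 0.3245]
eef_rot: [3.136, 0.001, 1.671]
contact_force: [-0.8, -1.1, -0.8]
width: 0.0003
```

Run:
```python
from h import *
s=telemetry.observe(); print(s['t'],s['contact_force'].round(2),W2F(s['tool_pos']).round(4),s['joints'].round(2))
t=cap('top','top6.png'); c=cap('scene')
print(qfit(c,[(262.5,225),(272.5,264.5),(257,268.7)],np.radians(77)))
for uv in [(172,187),(190,201),(181,194)]: print(atz(t,uv,.017).round(3))
for uv in [(131,168),(199.5,172),(192.5,256),(119,251)]: print('crate',atz(t,uv,.045).round(3))
cw=cap('wrist'); R=np.array(cw['R']);print((-R.T@cw['t']-s['tool_pos']).round(3), R.T[:,2].round(3), R.T[:,0].round(3))
B=atz(t,(181,194),.017); print(toolmove([B[0],B[1],.25]))
```

```text
13.0 [-0.8  -1.11 -0.78] [0.0917 0.0031 0.3245] [-0.36  0.42  0.52  1.48 -0.21  1.29  0.28]
(np.float64(77.72531993066652), array([0.3, 1.7, 1.8]))
[0.605 0.289 0.017]
[0.565 0.235 0.017]
[0.585 0.262 0.017]
crate [0.653 0.4   0.045]
crate [0.643 0.206 0.045]
crate [0.408 0.213 0.045]
crate [0.418 0.415 0.045]
[-0.009  0.078  0.168] [ 0.033 -0.268 -0.963] [0.995 0.102 0.006]
(array([30.32, -4.22,  7.13]), 0)
```

Call:
{"api": "move_arm", "payload": {
  "moves": "4 -0.6 0 0.1; 9 -1.3 0 0.2; 14 -2 0 0.35; 19 -2.7 3 0.5; 24 -3.4 6 0.65; 28 -4 9 0.737; 30.3 -4.2 12 0.737; 30.3 -4.2 12 0.737",
  "gripper": 0.1
}}

```text
t: 14.15
tool_pos: [0.5816, 0.2633, 0.1965]
eef_rot: [-3.138, 0.007, 0.939]
contact_force: [0.1, -0.5, 0.0]
width: 0.0502
```

Run:
```python
from h import *
s=telemetry.observe(); print(s['t'],s['contact_force'].round(2),s['tool_pos'].round(4),s['eef_rot'].round(3),s['joints'].round(2),s['width'])
c=cap('wrist','wrist7.png'); print(proj(c,s['tool_pos']))
for r in nets.regions_of('bolt','wrist')[:2]:
    m=r['mask'];ys,xs=np.nonzero(m);P=np.array([atz(c,(x,y),.017)[:2] for x,y in zip(xs,ys)])
    mu=P.mean(0);w,v=np.linalg.eigh(np.cov(P.T));pr=(P-mu)@v[:,1]
    print(r['score'],np.round(r['uv']),mu.round(4),np.degrees(np.arctan2(v[1,1],v[0,1])),pr.min(),pr.max(),v[:,1])
cv2.imwrite('pics/w7.png',c['image'])
```

```text
14.15 [ 0.13 -0.52  0.01] [0.5816 0.2633 0.1965] [-3.138  0.007  0.939] [-0.87  0.5   0.54  1.67 -0.29  1.05 -0.87] 0.05023617121464955
[286.28408909 262.40186004]
0.96 [288. 186.] [0.5858 0.2647] 51.65046597014281 -0.04512212496299713 0.042326379489397506 [0.62045726 0.78424026]
0.86 [384.  46.] [0.7405 0.3225] -145.6358525808504 -0.04131762712313908 0.0448622841444157 [-0.82546686 -0.56445058]
```

View pics/w7.png

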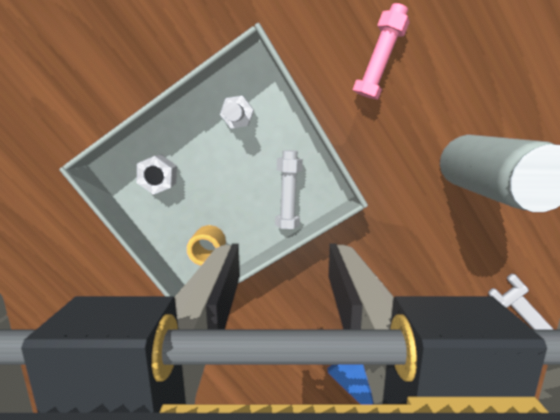

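Run:
```python
import cv2
i=cv2.imread('pics/wrist7.png')[130:250,220:380];cv2.imwrite('pics/w7c.png',cv2.resize(i,None,fx=5,fy=5,interpolation=cv2.INTER_CUBIC))
```

```text
(no output)
```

View pics/w7c.png

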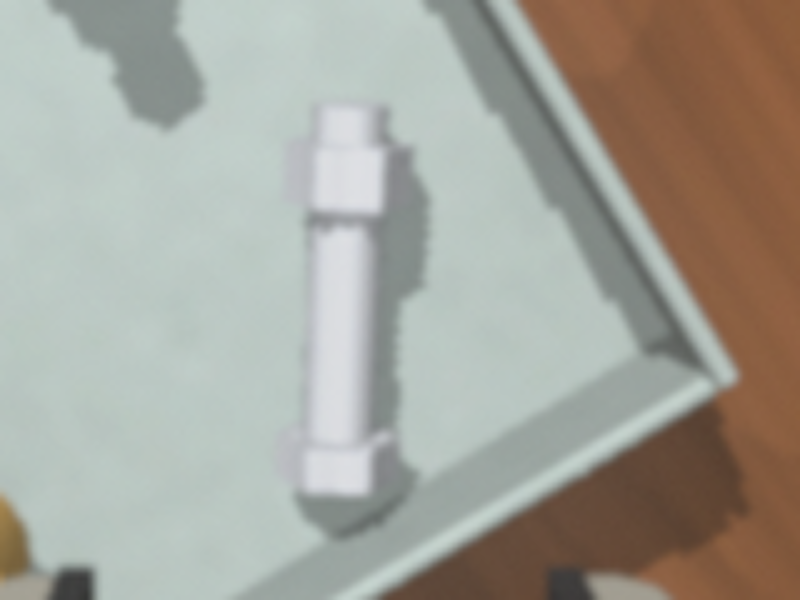

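Run:
```python
from h import *
c=cap('wrist')
A=atz(c,(288.6,174),.022);B=atz(c,(287.5,218),.022)
print(A.round(4),B.round(4),np.linalg.norm(A-B),np.degrees(np.arctan2(*(A-B)[[1,0]])))
M=(A+B)/2; ang=np.arctan2(*(A-B)[[1,0]]); print(M)
print(toolmove([M[0],M[1],.10],ang),toolmove([M[0],M[1],.008],ang))
s=telemetry.observe();print(s['tool_pos'],s['joints'].round(3))
```

```text
[0.6008 0.2753 0.022 ] [0.5707 0.2362 0.022 ] 0.04936236142365875 52.37317899071423
[0.585781   0.25572423 0.022     ]
(array([-0.35,  0.22, 10.14]), np.float64(0.018)) (array([-0.35,  0.21, 19.34]), np.float64(0.018))
[0.5859433  0.25988525 0.20136351] [-0.866  0.499  0.547  1.669 -0.289  1.054 -0.868]
```

Run:
```python
from h import *
c=cap('wrist','wrist8.png')
i=c['image'][130:250,220:380];cv2.imwrite('pics/w8c.png',cv2.resize(i,None,fx=5,fy=5,interpolation=cv2.INTER_CUBIC))
np.savez('w8.npz',**{k:c[k] for k in('fx','fy','cx','cy','R','t')})
s=telemetry.observe();print(s['tool_pos'],s['joints'].round(3))
```

```text
[0.58623118 0.25985042 0.20186548] [-0.865  0.499  0.547  1.669 -0.289  1.054 -0.868]
```

View pics/w8c.png

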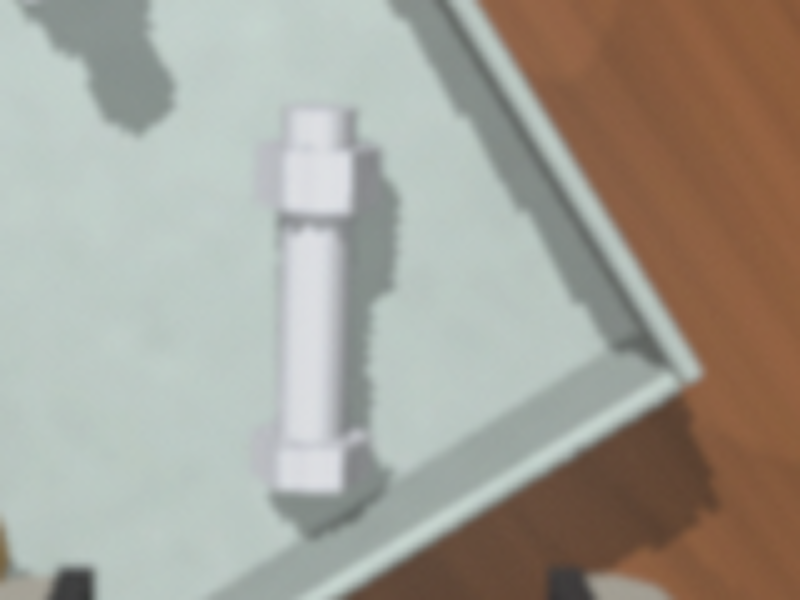

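Run:
```python
from h import *
c=dict(np.load('w8.npz'))
A=atz(c,(282.9,173.6),.022);B=atz(c,(281.8,218),.022)
ang=np.arctan2(*(A-B)[[1,0]]);M=(A+B)/2
print(A.round(4),B.round(4),np.linalg.norm(A-B),np.degrees(ang),M)
print(toolmove([M[0],M[1],.10],ang),toolmove([M[0],M[1],.008],ang))
# bolt ends px
for uv in [(283.6,151),(281.6,229)]: 
    X=atz(c,uv,.02); print((X-M)@np.array([np.cos(ang),np.sin(ang),0]))
```

```text
[0.5972 0.2789 0.022 ] [0.5665 0.2395 0.022 ] 0.049918908891148535 52.041204945866 [0.58180275 0.25917157 0.022     ]
(array([-0.33, -0.33, 10.19]), np.float64(0.024)) (array([-0.34, -0.35, 19.39]), np.float64(0.024))
0.048801763435586266
-0.038600971238084515
```

Call:
{"api": "move_arm", "payload": {
  "moves": "-0.3 -0.3 4 0.024; -0.3 -0.3 9 0.024; -0.3 -0.3 13 0.024; -0.3 -0.3 16 0.024; -0.3 -0.3 18 0.024; -0.3 -0.3 19 0.024; -0.3 -0.3 19.2 0.024; -0.3 -0.3 19.2 0.024"
}}

```text
t: 15.35
tool_pos: [0.5815, 0.2614, 0.0096]
eef_rot: [3.141, -0.002, 0.911]
contact_force: [-0.2, -0.4, -0.6]
width: 0.0507
```

Run:
```python
from h import *
c=cap('wrist','wrist9.png');s=telemetry.observe();print(s['tool_pos'],s['contact_force'].round(2),s['width'])
i=c['image'][130:400,120:450];cv2.imwrite('pics/w9c.png',cv2.resize(i,None,fx=2,fy=2,interpolation=cv2.INTER_CUBIC))
```

```text
[0.58142058 0.26155782 0.0096339 ] [-0.51 -0.64  0.19] 0.05067889873880374
```

View pics/w9c.png

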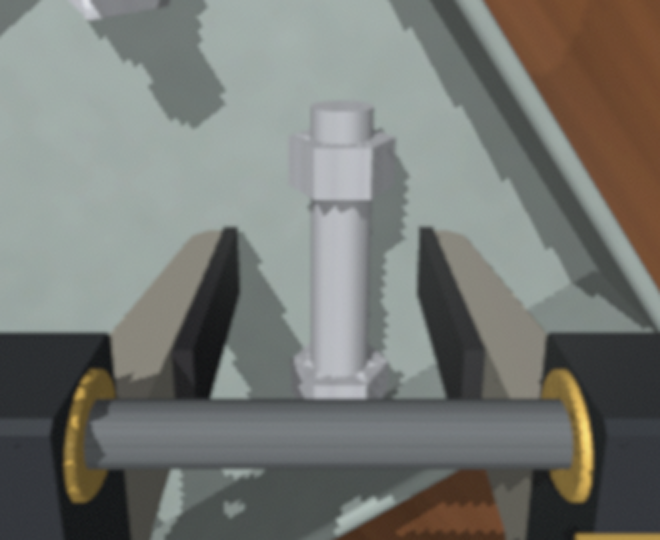

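Call:
{"api": "move_arm", "payload": {
  "moves": "0 0 0 0; 0 0 0 0; 0 0 0 0; 0 0 0 0; 0 0 0 0; 0 0 -2 0; 0 0 -5 0; 0 0 -8 0",
  "gripper": -1,
  "newtons": 35
}}

```text
t: 16.4
tool_pos: [0.5805, 0.2613, 0.0903]
eef_rot: [-3.141, -0.0, 0.911]
contact_force: [1.1, 0.2, -2.5]
width: 0.0151
```

Run:
```python
from h import *
c=cap('wrist','wrist10.png');s=telemetry.observe();print(s['t'],s['tool_pos'],s['contact_force'].round(2),s['width'],s['joints'].round(2))
cv2.imwrite('pics/w10c.png',c['image'])
for k in (0,np.pi/2,-np.pi/2): print(k,toolmove(F2W(-.094,-.187,.15),W[2]+k))
```

```text
16.45 [0.58303158 0.26219299 0.09455557] [ 1.07 -0.26  0.67] 0.014866533114102106 [-0.83  0.62  0.5   1.75 -0.37  0.86 -0.83]
0 (array([-45.46,  23.81,  -5.77]), np.float64(0.814))
1.5707963267948966 (array([-45.46,  23.81,  -5.77]), np.float64(-0.757))
-1.5707963267948966 (array([-45.46,  23.81,  -5.77]), np.float64(2.385))
```

View pics/w10c.png

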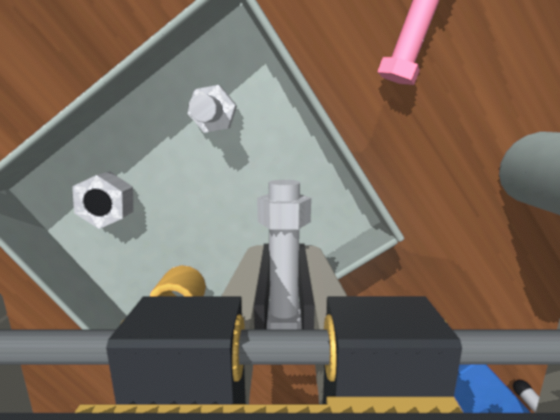

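Call:
{"api": "move_arm", "payload": {
  "moves": "-1 0.5 -5 0; -3 1.5 -10.5 -0.1; -6 3.1 -15.5 -0.2; -10 5.2 -19 -0.3; -15 7.9 -20.5 -0.4; -20 10.5 -20.5 -0.5; -25 13.1 -20.5 -0.6; -30 15.7 -20.5 -0.7"
}}

```text
t: 17.45
tool_pos: [0.5198, -0.0737, 0.2943]
eef_rot: [3.141, -0.001, 1.614]
contact_force: [0.2, -0.7, -0.9]
width: 0.0149
```

Call:
{"api": "move_arm", "payload": {
  "moves": "-0.5 0 0 -0.057"
}}

```text
t: 17.58
tool_pos: [0.5194, -0.0822, 0.2946]
eef_rot: [3.141, 0.0, 1.662]
contact_force: [-0.3, 0.6, -0.5]
width: 0.0151
```

Run:
```python
from h import *
s=telemetry.observe();print(s['t'],s['tool_pos'],s['contact_force'].round(2),s['width'],s['joints'].round(2),W2F(s['tool_pos']))
print(toolmove(F2W(-.094,-.187,.20),W[2]+np.pi/2))
```

```text
17.575 [ 0.51936352 -0.0821757   0.29464411] [-0.31  0.64 -0.49] 0.015139226012702291 [-0.44  0.18  0.61  1.84 -0.12  1.15  0.31] [-0.05119356 -0.0294868   0.29464411]
(array([-15.77,  -4.2 ,   9.47]), np.float64(-0.006))
```

Call:
{"api": "move_arm", "payload": {
  "moves": "-4 -1 0 -0.006; -8.5 -2.2 0 -0.006; -13 -3.4 2 -0.006; -15.8 -4.2 6 -0.006; -15.8 -4.2 10 -0.006; -15.8 -4.2 11.5 -0.006; -15.8 -4.2 11.5 -0.006; -15.8 -4.2 11.5 -0.006"
}}

```text
t: 18.58
tool_pos: [0.4956, -0.2383, 0.1801]
eef_rot: [3.139, 0.001, 1.675]
contact_force: [0.6, -1.1, -2.2]
width: 0.0151
```

Run:
```python
from h import *
c=cap('wrist','wrist11.png');t=cap('top','top11.png');s=telemetry.observe();print(s['t'],s['tool_pos'],s['contact_force'].round(2),s['width'],W2F(s['tool_pos']))
np.savez('w11.npz',**{k:c[k] for k in('fx','fy','cx','cy','R','t')})
# overlay guess tray
i=c['image'].copy()
for (x,y) in [(-.140,-.127),(-.048,-.127),(-.048,-.247),(-.140,-.247)]:
    p=proj(c,F2W(x,y,.04)).astype(int);print(p)
    cv2.circle(i,tuple(int(v) for v in p),2,(0,0,255),-1)
cv2.imwrite('pics/w11c.png',i)
```

```text
18.675 [ 0.49548027 -0.2383867   0.18006884] [ 1.04 -0.04 -1.62] 0.014637191140039196 [-0.08999892 -0.18267437  0.18006884]
[230 144]
[329 145]
[323 263]
[234 262]
```

View pics/w11c.png

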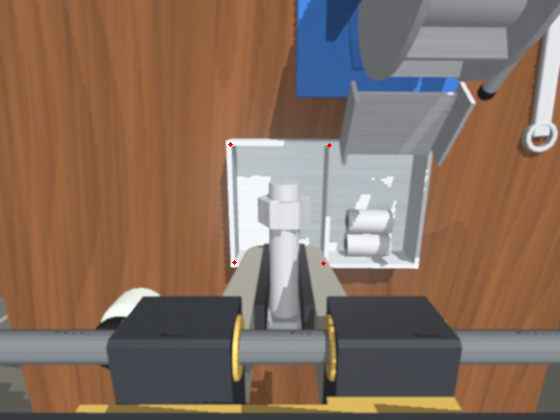

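Run:
```python
import cv2
i=cv2.imread('pics/w11c.png')[130:280,210:430];cv2.imwrite('pics/w11d.png',cv2.resize(i,None,fx=3.6,fy=3.6,interpolation=cv2.INTER_CUBIC))
```

```text
(no output)
```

View pics/w11d.png

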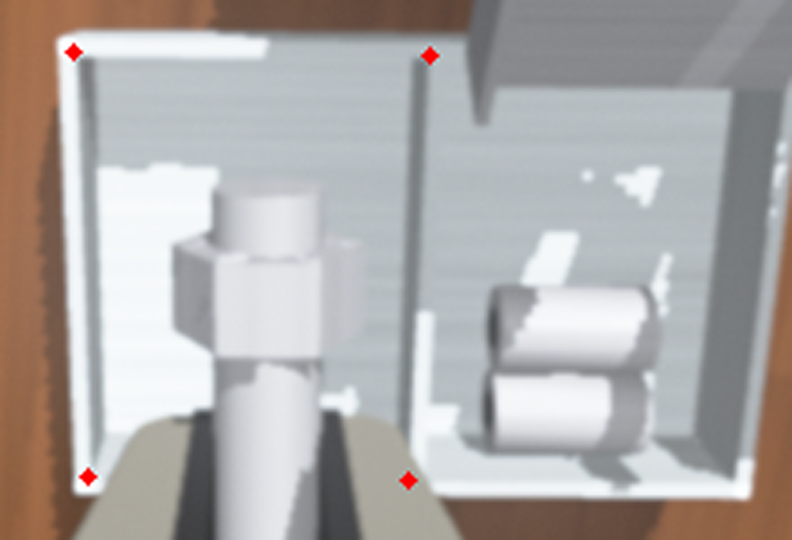

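Run:
```python
from h import *
c=dict(np.load('w11.npz'))
for n,u in dict(LT=(60,36),LTin=(81,56),LB=(76,495),RB=(750,498),cl=(416,320),cr=(433,320),cl2=(412,80),cr2=(429,80)).items():
    print(n,W2F(atz(c,(210+u[0]/3.6,130+u[1]/3.6),.04)).round(4))
print(toolmove(F2W(-.096,-.190,.02),W[2]+np.pi/2))
# top estimate again
```

```text
LT [-0.1433 -0.1229  0.04  ]
LTin [-0.1381 -0.128   0.04  ]
LB [-0.1437 -0.2521  0.04  ]
RB [ 0.0505 -0.2516  0.04  ]
cl [-0.0482 -0.1988  0.04  ]
cr [-0.0435 -0.1987  0.04  ]
cl2 [-0.052  -0.1334  0.04  ]
cr2 [-0.0476 -0.1333  0.04  ]
(array([-0.72, -0.65, 16.01]), np.float64(0.007))
```

Call:
{"api": "move_arm", "payload": {
  "moves": "-0.4 -0.2 1 0.007; -0.9 -0.4 3 0.007; -0.9 -0.4 6 0.007; -0.9 -0.4 9 0.007; -0.9 -0.4 11 0.007; -0.9 -0.4 12 0.007; -0.9 -0.4 12 0.007"
}}

```text
t: 19.55
tool_pos: [0.4911, -0.2479, 0.0581]
eef_rot: [-3.141, -0.0, 1.666]
contact_force: [0.4, 0.2, -1.1]
width: 0.0149
```

Run:
```python
from h import *
c=cap('wrist','wrist12.png');s=telemetry.observe();print(s['t'],s['tool_pos'],s['contact_force'].round(2),s['width'],W2F(s['tool_pos']))
print(toolmove(F2W(-.0935,-.1915,.010),W[2]+np.pi/2))
cv2.imwrite('pics/w12c.png',c['image'])
```

```text
19.6 [ 0.4916134  -0.24807706  0.05882386] [ 0.13  0.26 -1.75] 0.014823266542436318 [-0.09478038 -0.19194762  0.05882386]
(array([0.05, 0.13, 4.88]), np.float64(-0.001))
```

View pics/w12c.png

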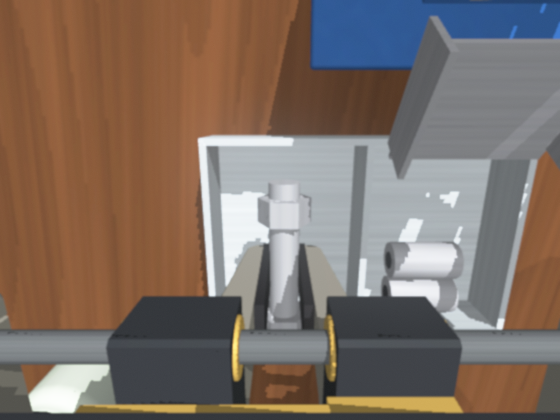

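Run:
```python
from h import *
c=imaging.capture('wrist');a=dict(np.load('w11.npz'))
def tri(u1,u2):
    (o1,d1),(o2,d2)=ray(a,u1),ray(c,u2)
    A=np.stack([d1,-d2],1);k=np.linalg.lstsq(A,o2-o1,rcond=None)[0]
    p,q=o1+k[0]*d1,o2+k[1]*d2; return W2F((p+q)/2).round(3),np.linalg.norm(p-q).round(4)
print(tri((344.2,164.5),(404.5,177)), tri((354,85),(432.5,17)))
```

```text
(array([-0.041, -0.139,  0.083]), np.float64(0.0006)) (array([-0.04 , -0.079,  0.095]), np.float64(0.0023))
```

Call:
{"api": "move_arm", "payload": {
  "moves": "0 0.1 1 0; 0 0.1 2 0; 0 0.1 3 0; 0 0.1 3.8 0; 0 0.1 4.5 0; 0 0.1 4.9 0; 0 0.1 4.9 0; 0 0.1 4.9 0"
}}

```text
t: 20.65
tool_pos: [0.4925, -0.2477, 0.0098]
eef_rot: [3.141, 0.0, 1.667]
contact_force: [0.6, -0.2, -1.2]
width: 0.0147
```

Run:
```python
from h import *
s=telemetry.observe();print(s['t'],s['tool_pos'],s['contact_force'].round(2),s['width'],W2F(s['tool_pos']))
```

```text
20.65 [ 0.49253459 -0.24773996  0.00978329] [ 0.59 -0.19 -1.23] 0.014683112209251385 [-0.09383104 -0.19170074  0.00978329]
```

Call:
{"api": "move_arm", "payload": {
  "moves": "0 0 0.05 0; 0 0 0.1 0; 0 0 0.1 0"
}}

```text
t: 21.02
tool_pos: [0.4924, -0.2476, 0.0086]
eef_rot: [3.141, -0.0, 1.667]
contact_force: [-0.1, -0.6, -1.3]
width: 0.0147
```

Call:
{"api": "move_arm", "payload": {
  "moves": "0 0 0 0; 0 0 0 0; 0 0 0 0; 0 0 0 0; 0 0 -1 0; 0 0 -3 0; 0 0 -6 0; 0 0 -10 0",
  "gripper": -0.3
}}

```text
t: 22.02
tool_pos: [0.4921, -0.2476, 0.1104]
eef_rot: [-3.141, -0.0, 1.666]
contact_force: [0.7, -0.7, 0.7]
width: 0.032
```

Call:
{"api": "move_arm", "payload": {
  "moves": "0 0 -5 0; 0 0 -10 0; 0 0 -14 0; -1 -3 -16 0; -1 -8 -16 0; -1 -8 -16 0; -1 -8 -16 0"
}}

```text
t: 22.9
tool_pos: [0.4143, -0.2651, 0.2696]
eef_rot: [3.139, -0.0, 1.667]
contact_force: [0.3, 0.1, 0.1]
width: 0.0324
```

Run:
```python
from h import *
s=telemetry.observe();print(s['t'],s['tool_pos'],s['contact_force'].round(2),s['width'])
w=cap('wrist','wrist13.png');t=cap('top','top13.png');c=cap('scene','scene13.png')
cv2.imwrite('pics/w13.png',w['image'])
a=cv2.resize(c['image'][175:290,210:320],None,fx=3.6,fy=3.6,interpolation=cv2.INTER_CUBIC)
b=cv2.resize(t['image'][140:255,275:385],None,fx=3.6,fy=3.6,interpolation=cv2.INTER_CUBIC)
cv2.imwrite('pics/s13.png',np.hstack([a,b]))
```

```text
22.9 [ 0.41431727 -0.26508314  0.26962823] [0.3  0.09 0.07] 0.032434481358783726
```

View pics/w13.png

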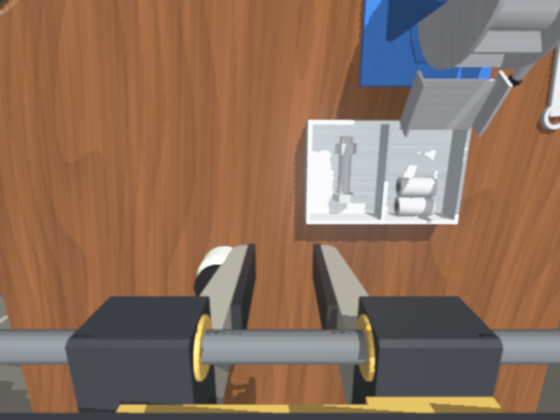

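View pics/s13.png

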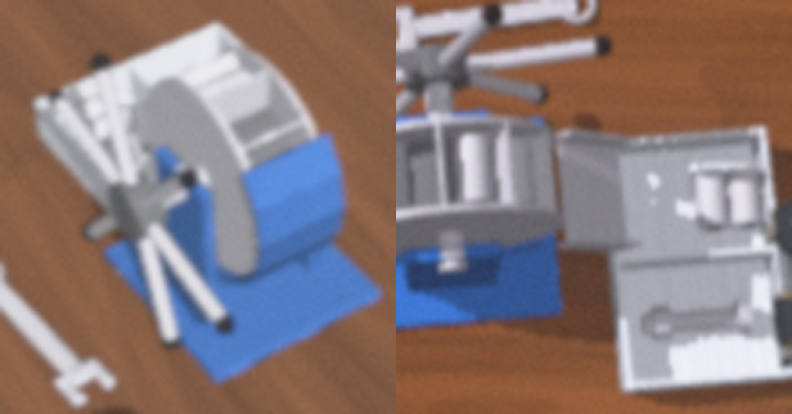

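View pics/top13.png

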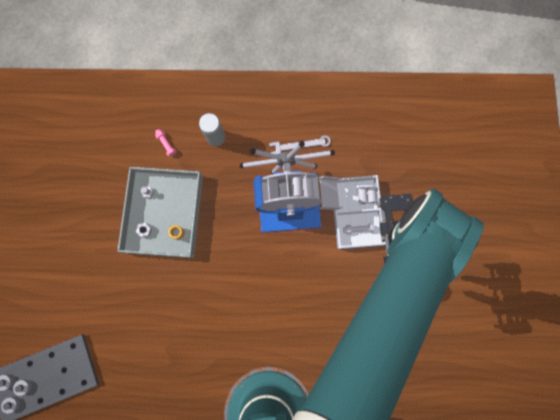

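View pics/scene13.png

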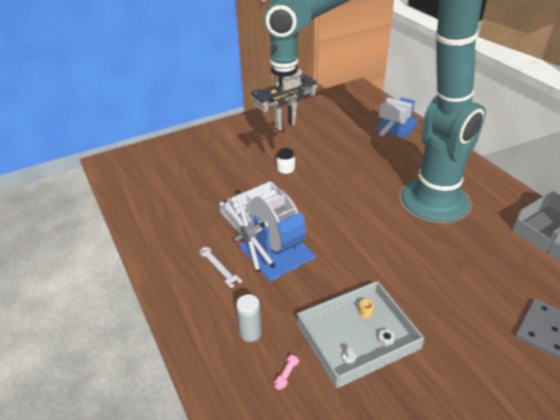

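Everything is in its place: the bolt and two rollers are in the tray, two rollers are in the drum, the other crate parts and bystanders have not moved, and the arm touches nothing. I'm handing the job in.

Run:
```python
from h import *
s=telemetry.observe();print(s['t'],s['joint_vel'].round(3),s['contact_force'].round(2))
print(job.close_job())
```

```text
23.05 [ 0.004  0.009  0.002  0.003 -0.001 -0.002  0.002] [ 0.8  -0.16  0.84]
the job is handed in; nothing more can be done
None
```

The kit is made up and handed in at t ≈ 23 s, well inside the 72 s limit. Two rollers are in the tray, and the long steel bolt with its nut lies in the tray's other part.

- **Rollers:** I pushed the handwheel round slowly with shut fingers, one spoke and then the next. Roller 1 was in the tray at about 41°. Roller 2 was in by about 78°, and I stopped there because roller 3 only drops from about 99°. Contact forces stayed around 4 N at the end of each move.
- **Bolt:** I took the steel one in the crate, not the pink look-alike on the bench. I gripped it by the shank and released it in the empty part, near its centre.
- **Last checks:**
  - The final pictures show two rollers in the tray and two still in the drum.
  - The bolt lies flat between its walls.
  - The big nut, short bolt and coupling are still in the crate.
  - The wrench, oil can and jar look unmoved, though the arm hid the jar in the last top view; it was checked in the scene and wrist pictures.
- **Disagreements:**
  - The final drum angle comes from a fit to the spoke tips that was up to about 1.8 pixels off. It agrees with the contact geometry.
  - One bolt measurement was spoiled because it used a picture taken before the arm settled, so I took a new picture and measured again before grasping.
  - No check failed.

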